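# Lay the retractor blades into the set tray in order of length

## Robot

A 6-joint arm with a two-finger parallel gripper is mounted at the origin on the work surface. World frame = base frame: x ahead of the robot, y to its left, z up, the work surface at z = 0. Lengths are in mm, angles in rad, forces in N, time in s.
With the tool pointing down it reaches from about 350 to 975 mm from the base axis. Payload 7.1 kg.
Tool frame: the origin (TCP) lies on the centre line of the jaws, within the pads' length; the fingertips stand 17 mm ahead of it and the grasp point (between the pads) lies 2 mm behind it (tip_extent is the distance from the TCP to the fingertips, in mm); z points along the fingers, y is the line along which they close (so a half turn about z gives the same grasp; the last joint's range is limited). The gripper opens to 88 mm and grips with 3 to 60 N. Pads are 20 mm wide; open, the fingers measure 115 mm over their backs; the gripper's body (75 mm by 178 mm) begins 61 mm behind the grasp point.
Start: joints at [-1.128, 0.423, 1.63, -0, 1.089, -0.019], TCP at [278.489, -559.507, 239.675] pointing down, gripper open.
Joint ranges: [-3, 3], [-0.9, 2.11], [0.09, 2.58], [-1.31, 4.45], [0.11, 2.69], [-2.54, 2.54]. Speed limits (rad/s): [2.39, 2.39, 3.01, 3.14, 3.14, 3.14].

## Interface

Orientations are given as a rotation vector (axis times angle).
In Python, from workcell import get_obs, get_image, camera_model, close_job, look_for, outline_of, pinpoint, tip_extent gives the robot as it stands.
- The arm moves only by the shell command python3 -m jog 'ROWS'. ROWS is text: rows parted by semicolons, each of 7 numbers parted by spaces: the shift along the tool's x, y, z as a fraction of full scale, then the turn, a rotation vector about the tool's x, y, z as a fraction of full scale, then the closure, from -1 (fully open) to 1 (shut). A call has 1 to 8 rows; each row is the pose to reach, as a shift and turn from the pose commanded when the call began, along the tool's axes at that moment; what a row does not reach only later rows make up. Full scale, the value 1, is 0.2 m for a shift and 30 degrees for a turn. A row lasts 1/10 s, in which the tool goes at most 50 mm and 8.59 degrees, less where a joint would pass 70% of its speed; a pose out of reach is approached as far as the arm can. A call with a number of a shift or a turn outside -1 to 1 is refused whole. A call with a gripper value outside its range is refused whole. The fingers move at their own pace and stop on an object; the grip force is fixed at half the most. Time passes only in rows, so rows that repeat a pose let the fingers close. It gives the time, the measured TCP pose, the force, the opening and the grip force at its end, in the units of the state.
- get_obs(): the state, without advancing time (a new reading comes with each control period).
- get_image(name): name is "side" or "top" or "wrist"; returns the picture (480x640x3 uint8, red, green, blue); there is no depth.
- camera_model(name): a dict with "fx", "fy", "cx", "cy" (pixels), "origin" and "orientation" of the camera in the world; the wrist camera has in their place "tool_from_camera" (4x4, takes a point from camera to tool coordinates, whose origin is the TCP and whose axes are the flange's). Camera axes: x right, y down, z forward; pixel columns grow to the right and rows downward; lengths in mm; the calibration is good to about 2 mm. A picture is of the moment at which its call begins: read the wrist's pose just before it. camera_model takes no time and is no camera call.
- close_job(): hands the job in; it is judged then, once.
Trained networks look in the newest picture that a camera, given by its name, has taken for a name from the list of things; names that differ only in an ending like _2 or _b are one class to them, and where a whole thing is asked for, a point or a joint stands for the part that bears it (a point fixed in the world has none). Each returns a list of dicts, best first, with "confidence" (0 to 1); they miss things now and then, are a little off and sometimes report something else, mostly with a low value. They report only what shows in the picture. A call takes as long as a camera call. They do not tell look-alikes from the thing itself.
- look_for(target, camera): "xyz" ([x, y, z] in mm, in the coordinates of the camera as it stood for that picture, good to about 4 mm: the middle of the surface that is visible of it).
- outline_of(target, camera): "mask" (480x640 bool, what is visible of it).
- pinpoint(target, camera): "xyz" ([x, y, z] in mm, in the coordinates of the camera as it stood for that picture, good to about 4 mm: a listed point, or the origin of a listed thing).
The state is a dict: "t": time; "qpos": joint angles; "qvel": joint speeds; "joint_torque": joint torques, N m; "ee_pos": TCP position; "orientation": TCP orientation; "ft_force": force on the tool from outside, world axes, zero at the start; "moment": the same for the moment, N m; "width": finger opening in mm; "grasp_force": force on a finger pad.
Only numpy, scipy, OpenCV 4.12 (cv2) and the standard library are available. Lean on these libraries where they do the work, as an engineer would, in place of code of your own. Each camera call takes 0.05 s, during which the arm holds its last target. There are 200 camera calls.

## Task

The longest retractor blade already lies in an end lane of the blue tray: leave it there and fill the four empty lanes with the four loose blades, so that the row gets shorter blade by blade from the longest to the shortest in the other end lane. Lay each blade flat and straight along its lane with its upright lug standing on the pale pad, setting it down rather than dropping it from a height, and leave the mallet alone.

Things in the scene. Friction and masses are not known exactly. Their poses are not given: they have to be found in the camera images.
- blade_45: steel retractor blade, loose: flat plate 45 long (own x) x 26 x 3 mm; across its -x end an upright lug 26 wide, 5 thick (x), 32 tall from the underside, with a black dot; across its +x end a toothed lip 8 tall. Origin on the underside at the plate's middle: lug's middle plane at x = -20 mm. About 42 g. Starts on the bench left or right of the tray, lug towards the robot within 30 degrees.
- blade_60: steel retractor blade, loose: flat plate 60 long (own x) x 26 x 3 mm; across its -x end an upright lug 26 wide, 5 thick (x), 32 tall from the underside, with a black dot; across its +x end a toothed lip 8 tall. Origin on the underside at the plate's middle: lug's middle plane at x = -27.5 mm. About 50 g. Starts on the bench left or right of the tray, lug towards the robot within 30 degrees.
- blade_75: steel retractor blade, loose: flat plate 75 long (own x) x 26 x 3 mm; across its -x end an upright lug 26 wide, 5 thick (x), 32 tall from the underside, with a black dot; across its +x end a toothed lip 8 tall. Origin on the underside at the plate's middle: lug's middle plane at x = -35 mm. About 57 g. Starts on the bench left or right of the tray, lug towards the robot within 30 degrees.
- blade_90: steel retractor blade, loose: flat plate 90 long (own x) x 26 x 3 mm; across its -x end an upright lug 26 wide, 5 thick (x), 32 tall from the underside, with a black dot; across its +x end a toothed lip 8 tall. Origin on the underside at the plate's middle: lug's middle plane at x = -42.5 mm. About 65 g. Starts on the bench left or right of the tray, lug towards the robot within 30 degrees.
- blade_105: steel retractor blade, the longest: flat plate 105 long (own x) x 26 x 3 mm; across its -x end an upright lug 26 wide, 5 thick (x), 32 tall from the underside, with a black dot; across its +x end a toothed lip 8 tall. Origin on the underside at the plate's middle: lug's middle plane at x = -50 mm. Already in place in one of the two end lanes of the tray, lug on the pad; it stays there.
- lane_end: empty end lane of the fixed blue tray, at the other end of the row from the longest blade. Origin under its middle; x along the lane, away from the robot, y across the row. 165 mm long, dark floor 3 mm above the origin (7 above the bench), 42 clear between grey ribs 8 mm above the floor. Lug pad: pale flush patch 28 (x) x 40 mm, centred at x = -40 mm
- lane_m1: empty middle lane of the tray, origin, axes and measures as lane_end. The tray has five such parallel lanes 48 mm apart (two ends, three middle); which middle place is m1, m2 or m3 varies. The tray's thin rim stands 20 mm above the bench; its front wall is 42 mm before the pads' middle
- lane_m2: another of the three empty middle lanes of the tray: origin, axes, pad and measures as lane_end; its place among the three varies
- lane_m3: another of the three empty middle lanes of the tray: origin, axes, pad and measures as lane_end; its place among the three varies
- mallet: bystander: loose steel mallet with black handle lying beyond the tray, about 220 mm long, 38 tall, 0.6 kg; origin on the bench where handle meets shaft. Leave it alone. Beyond x = 0.78 also a blue parts bin 65 mm tall and a steel bowl 35 tall, both fixed
Things that resemble listed ones, but are neither listed nor needed, are in the scene too. Leave any purple look-alike of the blade_75 alone. What is shaped like the blade_60 but red is not meant.

How it is judged:
By the outcome, as a careful person would: the job done as asked, in the order asked, and still so for the second after the job is handed in, with the robot touching nothing.
It also fails if it takes over 96 s, if anything falls off the work surface, if the arm or the gripper's body presses on something with over 40 N, if the wrist force passes 120 N, or if a joint passes its speed limit or range.

## Working session

There is one attempt and no reset: what is moved stays moved. The work goes in short steps, Python scripts to look and compute and a shell command to move; the robot and the scene stay as the last step left them, time stands still between calls to the robot, and variables do not carry over. Pictures are saved under pics/ and viewed, at most 14 in all, crops included, and the job is handed in when it is done.

```bash
mkdir -p pics; ls; python3 - <<'E'
from workcell import *
import cv2
for n in("top","side"):
    im=get_image(n); cv2.imwrite(f"pics/{n}0.png",im[:,:,::-1])
    print(n,camera_model(n))
print(camera_model("wrist"),tip_extent)
o=get_obs();print(o)
E
```

```text
pics
top {'fx': 451.2064293729938, 'fy': 451.2064293729938, 'cx': 320.06575802081176, 'cy': 235.43265301311507, 'origin': array([475.80028561,  23.40532044, 913.56161368]), 'orientation': array([-2.11291163,  2.13261228, -0.15053367])}
side {'fx': 539.4559996362442, 'fy': 539.4559996362442, 'cx': 320.2441650397172, 'cy': 235.91254617156227, 'origin': array([437.10157512, 888.2092211 , 849.81148981]), 'orientation': array([-0.29981891,  2.79895298, -1.24186987])}
{'fx': 392.50342699461584, 'fy': 392.50342699461584, 'cx': 325.9812705916402, 'cy': 234.00136149179696, 'tool_from_camera': array([[-3.38652103e-04, -9.62441464e-01, -2.71489066e-01,
         7.32091066e+01],
       [ 9.99999935e-01, -3.59875226e-04,  2.83869934e-05,
         8.28142476e-01],
       [-1.25023008e-04, -2.71489039e-01,  9.62441524e-01,
        -1.44942013e+02],
       [ 0.00000000e+00,  0.00000000e+00,  0.00000000e+00,
         1.00000000e+00]])} 17.0
{'t': 0.1, 'qpos': array([-1.12800695e+00,  4.23779387e-01,  1.63058233e+00, -1.24533872e-06,
        1.08864681e+00, -1.89627290e-02]), 'qvel': array([-0.00128786, -0.00143606, -0.00153445, -0.00020958, -0.00067174,
       -0.00068672]), 'joint_torque': array([ 2.53917751e-04, -5.45611238e+01, -2.74323785e+01,  6.45713601e-02,
        1.88840559e-02, -6.41519409e-05]), 'ee_pos': array([ 278.28649273, -559.09078379,  238.98236705]), 'orientation': array([-3.05688709e+00, -7.18576152e-01,  4.69271804e-04]), 'ft_force': array([-0.47406975,  0.38501597,  1.00191234]), 'moment': array([ 0.05254786, -0.00840307, -0.01265468]), 'grasp_force': 0.0, 'width': 87.71686232875295}
```

View pics/top0.png

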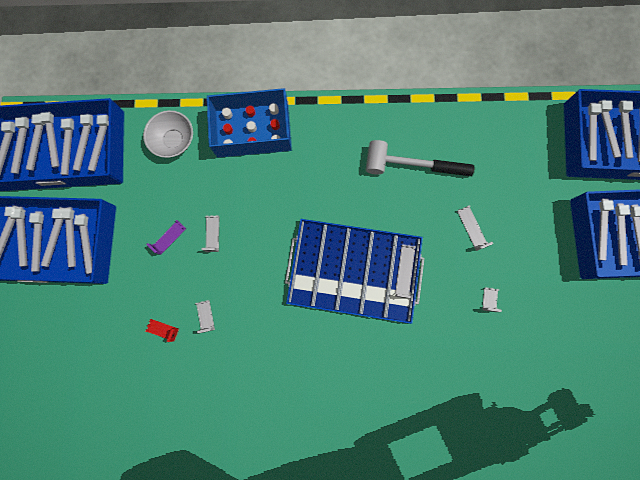

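```bash
cat > h.py <<'E'
from workcell import *
import numpy as np, cv2
from scipy.spatial.transform import Rotation as R
def cam(n):
    m=camera_model(n)
    if n=="wrist":
        o=get_obs();T=np.eye(4);T[:3,:3]=R.from_rotvec(o["orientation"]).as_matrix();T[:3,3]=o["ee_pos"]
        T=T@m["tool_from_camera"];return m,T[:3,:3],T[:3,3]
    return m,R.from_rotvec(m["orientation"]).as_matrix(),m["origin"]
def px2w(c,uv,z):
    m,Rm,o=c;uv=np.atleast_2d(uv).astype(float)
    d=np.c_[(uv[:,0]-m["cx"])/m["fx"],(uv[:,1]-m["cy"])/m["fy"],np.ones(len(uv))]@Rm.T
    return o+d*((z-o[2])/d[:,2])[:,None]
def w2px(c,p):
    m,Rm,o=c;q=(np.atleast_2d(p)-o)@Rm
    return np.c_[q[:,0]/q[:,2]*m["fx"]+m["cx"],q[:,1]/q[:,2]*m["fy"]+m["cy"]]
E
python3 - <<'E'
from h import *
c=cam("top")
np.set_printoptions(precision=0,suppress=True)
for n in("blade_45","blade_60","blade_75","blade_90","blade_105","lane_end","lane_m1","lane_m2","lane_m3"):
    for r in pinpoint(n,"top")[:4]: 
        w=c[1]@r["xyz"]+c[2];print(n,round(r["confidence"],2),w,w2px(c,w)[0])
E
```

```text
blade_45 0.95 [469. 274.   2.] [207. 316.]
blade_45 0.95 [636. 272.  -0.] [211. 234.]
blade_45 0.85 [ 643. -265.    3.] [473. 227.]
blade_45 0.83 [630. 362.   0.] [168. 237.]
blade_60 0.95 [469. 274.   2.] [207. 316.]
blade_60 0.95 [636. 272.  -0.] [211. 234.]
blade_60 0.85 [ 643. -265.    3.] [473. 227.]
blade_60 0.83 [630. 362.   0.] [168. 237.]
blade_75 0.95 [469. 274.   2.] [207. 316.]
blade_75 0.95 [636. 272.  -0.] [211. 234.]
blade_75 0.85 [ 643. -265.    3.] [473. 227.]
blade_75 0.83 [630. 362.   0.] [168. 237.]
blade_90 0.95 [469. 274.   2.] [207. 316.]
blade_90 0.95 [636. 272.  -0.] [211. 234.]
blade_90 0.85 [ 643. -265.    3.] [473. 227.]
blade_90 0.83 [630. 362.   0.] [168. 237.]
blade_105 0.95 [469. 274.   2.] [207. 316.]
blade_105 0.95 [636. 272.  -0.] [211. 234.]
blade_105 0.85 [ 643. -265.    3.] [473. 227.]
blade_105 0.83 [630. 362.   0.] [168. 237.]
lane_end 0.55 [544. -69.   0.] [377. 277.]
lane_m1 0.88 [565.  17.   4.] [335. 267.]
lane_m1 0.85 [545. -71.   1.] [379. 276.]
lane_m1 0.61 [558. -21.   3.] [354. 270.]
lane_m2 0.88 [565.  17.   4.] [335. 267.]
lane_m2 0.85 [545. -71.   1.] [379. 276.]
lane_m2 0.61 [558. -21.   3.] [354. 270.]
lane_m3 0.88 [565.  17.   4.] [335. 267.]
lane_m3 0.85 [545. -71.   1.] [379. 276.]
lane_m3 0.61 [558. -21.   3.] [354. 270.]
```

The top view shows the longest blade in the right-hand end lane (405,271). The loose steel blades are at (211,232), (205,316), (474,228) and (490,299). The purple one (167,238) and the red one (160,329) are decoys.

```bash
python3 - <<'E'
from h import *
im=cv2.imread("pics/top0.png")
def cr(x,y,w,h,s): return cv2.resize(im[y:y+h,x:x+w],None,fx=s,fy=s,interpolation=cv2.INTER_CUBIC)
a=cr(190,205,40,60,5);b=cr(190,290,40,60,5);d=cr(453,198,44,60,5)[:, :];e=cr(473,278,36,60,5)
row=np.hstack([a,b,d,e][:4]);row=row[:, :800]
t=cr(280,213,150,115,4)[:300*2]
cv2.imwrite("pics/c1.png",row)
cv2.imwrite("pics/c2.png",cr(280,213,150,115,5))
for n in("blade_105","blade_75"):
    for r in outline_of(n,"top")[:8]:
        m=r["mask"].astype(np.uint8);c=cam("top")
        ys,xs=np.nonzero(m);p=px2w(c,np.c_[xs,ys],3)[:,:2].astype(np.float32)
        print(n,round(r["confidence"],2),(int(xs.mean()),int(ys.mean())),cv2.minAreaRect(p))
E
```

```text
blade_105 0.94 (167, 238) ((630.1935424804688, 363.49652099609375), (36.390235900878906, 78.76223754882812), 46.169673919677734)
blade_105 0.89 (162, 329) ((442.56396484375, 361.9060974121094), (63.30276107788086, 30.061355590820312), 64.46483612060547)
blade_105 0.81 (490, 299) ((497.72760009765625, -291.71221923828125), (31.225439071655273, 47.05817794799805), 86.19383239746094)
blade_105 0.78 (205, 316) ((468.5147705078125, 276.4134521484375), (62.338993072509766, 32.45548629760742), 4.439535140991211)
blade_105 0.67 (473, 228) ((641.8439331054688, -265.3555908203125), (91.07901763916016, 33.74291229248047), 25.729421615600586)
blade_105 0.64 (405, 271) ((554.6550903320312, -124.69302368164062), (27.376367568969727, 106.18514251708984), 80.94425964355469)
blade_105 0.61 (212, 233) ((637.1195068359375, 269.4504699707031), (28.986343383789062, 75.3365249633789), 89.3753662109375)
blade_75 0.94 (167, 238) ((630.1935424804688, 363.49652099609375), (36.390235900878906, 78.76223754882812), 46.169673919677734)
blade_75 0.89 (162, 329) ((442.56396484375, 361.9060974121094), (63.30276107788086, 30.061355590820312), 64.46483612060547)
blade_75 0.81 (490, 299) ((497.72760009765625, -291.71221923828125), (31.225439071655273, 47.05817794799805), 86.19383239746094)
blade_75 0.78 (205, 316) ((468.5147705078125, 276.4134521484375), (62.338993072509766, 32.45548629760742), 4.439535140991211)
blade_75 0.67 (473, 228) ((641.8439331054688, -265.3555908203125), (91.07901763916016, 33.74291229248047), 25.729421615600586)
blade_75 0.64 (405, 271) ((554.6550903320312, -124.69302368164062), (27.376367568969727, 106.18514251708984), 80.94425964355469)
blade_75 0.61 (212, 233) ((637.1195068359375, 269.4504699707031), (28.986343383789062, 75.3365249633789), 89.3753662109375)
```

View pics/c1.png

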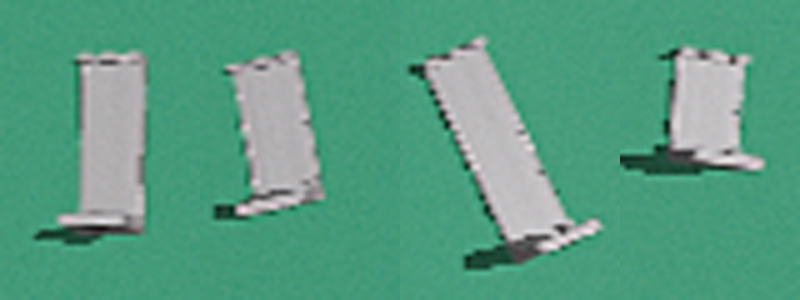

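View pics/c2.png

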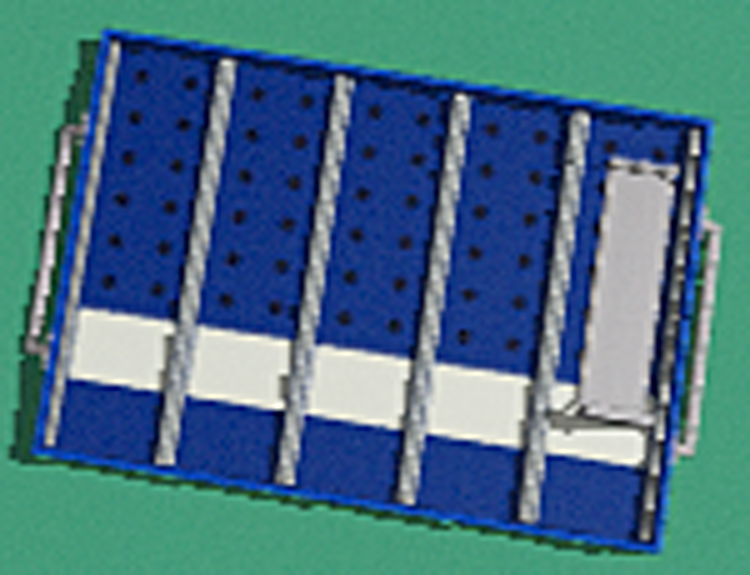

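```bash
cat >> h.py <<'E'
def boxes(L):
    return [(-L/2,L/2,-13,13,0,3),(-L/2,-L/2+5,-13,13,0,32),(L/2-3,L/2,-13,13,0,8)]
def render(c,L,p,z0=0):
    x,y,a=p;ca,sa=np.cos(a),np.sin(a);im=np.zeros((480*4,640*4),np.uint8)
    for b in boxes(L):
        P=np.array([[X,Y,Z] for X in b[:2] for Y in b[2:4] for Z in b[4:]],float)
        W=np.c_[x+ca*P[:,0]-sa*P[:,1],y+sa*P[:,0]+ca*P[:,1],z0+P[:,2]]
        h=cv2.convexHull(((w2px(c,W)+.5)*4).astype(np.int32));cv2.fillConvexPoly(im,h,1)
    return cv2.resize(im*255,(640,480),interpolation=cv2.INTER_AREA)/255.
def fit(c,L,mask,p0,z0=0):
    from scipy.optimize import minimize
    f=lambda p:-np.minimum(r:=render(c,L,(p[0],p[1],p[2]/100),z0),mask).sum()/np.maximum(r,mask).sum()
    best=min((minimize(f,[p0[0],p0[1],100*(p0[2]+d)],method="Nelder-Mead",options=dict(initial_simplex=np.array([[p0[0],p0[1],100*(p0[2]+d)]]*4)+np.vstack([np.zeros(3),np.eye(3)*8]),xatol=.05,fatol=1e-4)) for d in(-.15,.1)),key=lambda r:r.fun)
    return best.x*[1,1,.01],-best.fun
E
python3 - <<'E'
from h import *
c=cam("top");D=np.degrees
K={"75":(211,232,75,636,270,0,0),"60":(205,316,60,469,275,.1,0),"90":(473,228,90,642,-265,.4,0),"45":(490,299,45,498,-292,0,0),"105":(405,271,105,555,-125,-.15,7)}
ms=outline_of("blade_75","top")
for k,(u,v,L,x,y,a,z) in K.items():
    for r in ms:
        m=r["mask"]
        if np.hypot(*(np.argwhere(m).mean(0)-[v,u]))<8:
            for s in range(0,91,1000):
                p,q=fit(c,L,m.astype(float),(x,y,a),z);print(k,r["confidence"],p[:2].round(1),"yaw",D(p[2]).round(1),"iou",round(q,3),"lug",(p[:2]-(L/2-2.5)*np.array([np.cos(p[2]),np.sin(p[2])])).round(1))
            break
    else: print(k,"no mask")
g=lambda uv,z:px2w(c,np.array(uv)/5-.4+[280,213],z)[:,:2]
r=np.array([g([b,t],15) for b,t in[((50,445),(115,45)),((165,465),(228,62)),((286,485),(344,78)),((407,503),(461,97)),((528,520),(580,115)),((645,540),(697,130))]])
print(r.round(0).tolist());d=r[:,1]-r[:,0];print("len",np.linalg.norm(d,axis=1).round(0),"yaw",D(np.arctan2(d[:,1],d[:,0])).round(1))
print("pad low",g([(70,378),(645,467)],7).round(0).tolist(),"up",g([(83,308),(528,376)],7).round(0).tolist())
q=g([(105,32),(712,122),(660,550),(36,452)],20);print("rim",q.round(0).tolist())
e=q-np.roll(q,-1,0);print(np.linalg.norm(e,axis=1),D(np.arctan2(e[:,1],e[:,0])))
E
```

```text
75 0.61 [636.  267.9] yaw -0.9 iou 0.897 lug [601.  268.4]
60 0.78 [468.3 276.6] yaw 12.8 iou 0.929 lug [441.5 270.5]
90 0.67 [ 641.6 -265.1] yaw 22.4 iou 0.927 lug [ 602.3 -281.3]
45 0.81 [ 497.3 -290.1] yaw -7.6 iou 0.91 lug [ 477.5 -287.4]
105 0.64 [ 553.8 -123.5] yaw -9.4 iou 0.931 lug [ 504.5 -115.3]
[[[495.0, 107.0], [656.0, 81.0]], [[487.0, 61.0], [649.0, 35.0]], [[479.0, 14.0], [641.0, -12.0]], [[472.0, -33.0], [633.0, -59.0]], [[465.0, -80.0], [625.0, -106.0]], [[457.0, -126.0], [618.0, -153.0]]]
len [163. 163. 164. 163. 162. 164.] yaw [-9.1 -9.3 -9.  -8.9 -9.2 -9.5]
pad low [[522.0, 100.0], [485.0, -128.0]] up [[550.0, 94.0], [521.0, -83.0]]
rim [[661.0, 85.0], [621.0, -158.0], [453.0, -130.0], [493.0, 112.0]]
[245.86647565 169.85498742 245.4711485  170.1099075 ] [ 80.71258698  -9.30746137 -99.22798678 170.82576582]
```

```bash
cat > g.py <<'E'
import sys
from h import *
def calc(x,y,z,yaw):
    o=get_obs();Rc=R.from_rotvec(o["orientation"]);a=np.radians(yaw)
    Y=np.array([np.cos(a),np.sin(a),0])
    best=None
    Z=np.array([0,0,-1.]);Rt=R.from_matrix(np.c_[np.cross(Y,Z),Y,Z])
    s=Rc.inv().apply(np.array([x,y,z])-o["ee_pos"])/200;t=np.degrees((Rc.inv()*Rt).as_rotvec())/30
    print("shift",s.round(4),"turn",t.round(4),"| pos",o["ee_pos"].round(1),"t",o["t"],"w",round(o["width"],1))
calc(*map(float,sys.argv[1:5]))
E
python3 g.py 602.3 -281.3 100 22.4
```

```text
shift [ 2.0694 -0.5243  0.6986] turn [ 1.0000e-04  2.0000e-04 -2.8648e+00] | pos [ 278.5 -559.5  239.7] t 0.7 w 87.9
```

```bash
R='1 -.26 .3 0 0 -.95 .32'; python3 -m jog '1 -.26 .3 0 0 -.95 .32; 1 -.26 .3 0 0 -.95 .32; 1 -.26 .3 0 0 -.95 .32; 1 -.26 .3 0 0 -.95 .32; 1 -.26 .3 0 0 -.95 .32; 1 -.26 .3 0 0 -.95 .32'; python3 g.py 602.3 -281.3 100 22.4
```

```text
t: 1.3
ee_pos: [435.5, -422.3, 179.0]
orientation: [-2.784, -1.453, 0.001]
ft_force: [-0.4, 0.0, -0.4]
width: 43.3
grasp_force: 0.0
shift [1.0552 0.2816 0.3948] turn [-2.1000e-03 -1.6000e-03 -1.9096e+00] | pos [ 435.5 -422.3  179. ] t 1.3 w 43.3
```

```bash
python3 -m jog '1 .28 .38 0 0 -.95 .32; 1 .28 .38 0 0 -.95 .32; 1 .28 .38 0 0 -.95 .32; 1 .28 .38 0 0 -.95 .32; 1 .28 .38 0 0 -.95 .32; 1 .28 .38 0 0 -.95 .32'; python3 g.py 602.3 -281.3 100 22.4
```

```text
t: 1.9
ee_pos: [595.8, -291.9, 103.0]
orientation: [-2.344, -2.091, 0.001]
ft_force: [-0.3, -0.5, 0.1]
width: 29.8
grasp_force: 0.0
shift [0.0564 0.0263 0.0148] turn [-1.100e-03 -4.000e-04 -9.636e-01] | pos [ 595.8 -291.9  103. ] t 1.9 w 29.8
```

```bash
python3 -m jog '.056 .026 .015 0 0 -.964 .32; .056 .026 .015 0 0 -.964 .32; .056 .026 .015 0 0 -.964 .32; .056 .026 .015 0 0 -.964 .32; .056 .026 .015 0 0 -.964 .32'; python3 - <<'E'
from h import *
c=cam("wrist");im=get_image("wrist");print(get_obs()["ee_pos"])
im=im[:,:,::-1].copy()
p=(602.3,-281.3);a=np.radians(22.4)
W=np.array([[p[0]+np.cos(a)*X-np.sin(a)*Y,p[1]+np.sin(a)*X+np.cos(a)*Y,Z] for X,Y,Z in[(-2.5,-13,32),(-2.5,13,32),(2.5,-13,32),(2.5,13,32),(87.5,13,3),(87.5,-13,3)]])
for u in w2px(c,W): cv2.circle(im,tuple(int(round(v)) for v in u),3,(0,0,255),1)
cv2.imwrite("pics/w1.png",im)
E
```

```text
t: 2.4
ee_pos: [600.3, -284.2, 101.8]
orientation: [1.751, 2.607, -0.001]
ft_force: [-0.3, -0.1, 0.7]
width: 30.2
grasp_force: 0.0
[ 600.4848929  -283.93986455  101.65423736]
```

View pics/w1.png

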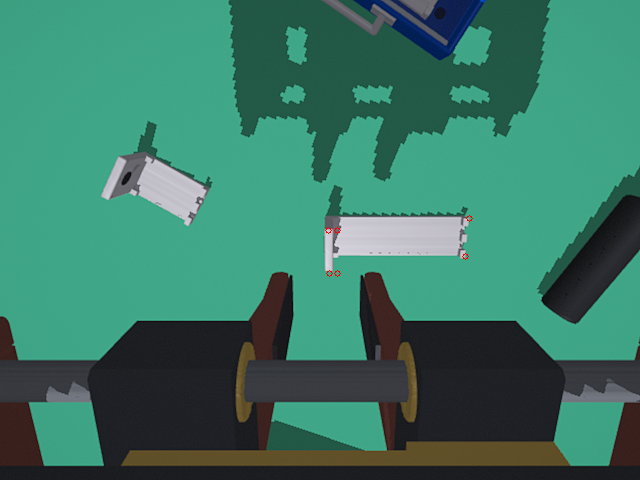

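The wrist view shows the 90 blade with its lug at (330,250). The projected corners land on it to within about 2 px, so the measurement holds.

```bash
python3 g.py 602.3 -281.3 24 22.4
```

```text
shift [0.0092 0.0133 0.3883] turn [ 0.0006  0.0018 -0.009 ] | pos [ 600.5 -283.9  101.7] t 2.45 w 29.7
```

```bash
python3 -m jog '.009 .013 .2 0 0 -.009 .32; .009 .013 .3 0 0 -.009 .32; .009 .013 .388 0 0 -.009 .32; .009 .013 .388 0 0 -.009 .32; .009 .013 .388 0 0 -.009 .32; .009 .013 .388 0 0 -.009 1; .009 .013 .388 0 0 -.009 1; .009 .013 .388 0 0 -.009 1' && python3 -m jog '0 0 0 0 0 0 1; 0 0 0 0 0 0 1; 0 0 0 0 0 0 1; 0 0 -.2 0 0 0 1; 0 0 -.38 0 0 0 1; 0 0 -.38 0 0 0 1; 0 0 -.38 0 0 0 1'; python3 g.py 509.8 -63.7 100 -9.2
```

```text
t: 3.25
ee_pos: [603.4, -279.2, 23.7]
orientation: [1.742, 2.614, 0.0]
ft_force: [1.0, 0.2, -0.4]
width: 9.2
grasp_force: 0.2
t: 3.95
ee_pos: [603.5, -279.1, 99.7]
orientation: [1.741, 2.613, 0.0]
ft_force: [-0.2, -0.2, -0.7]
width: 4.6
grasp_force: 30.0
shift [ 1.1746 -0.0177 -0.0029] turn [0.0025 0.0014 1.0617] | pos [ 603.5 -279.1   99.7] t 3.95 w 4.6
```

```bash
python3 -m jog '.25 0 0 0 0 .25 1; .5 -.01 0 0 0 .5 1; .7 -.01 0 0 0 .7 1; .85 -.015 0 0 0 .85 1; 1 -.018 0 0 0 1 1; 1 -.018 0 0 0 1 1; 1 -.018 0 0 0 1 1; 1 -.018 0 0 0 1 1'; python3 g.py 510 -62.2 70 -9.2
```

```text
t: 4.75
ee_pos: [523.1, -96.4, 98.5]
orientation: [-2.359, -2.075, 0.001]
ft_force: [0.8, -1.7, -1.0]
width: 4.6
grasp_force: 30.0
shift [ 0.1614 -0.0869  0.1424] turn [-0.0008  0.0002  0.0626] | pos [523.1 -96.4  98.5] t 4.75 w 4.6
```

```bash
python3 -m jog '.161 -.087 .1 0 0 .063 1; .161 -.087 .142 0 0 .063 1; .161 -.087 .142 0 0 .063 1; .161 -.087 .142 0 0 .063 1; .161 -.087 .142 0 0 .063 1; .161 -.087 .142 0 0 .063 1'; python3 g.py 510 -62.2 32 -9.2
```

```text
t: 5.35
ee_pos: [510.5, -62.4, 71.2]
orientation: [2.393, 2.034, 0.001]
ft_force: [-0.2, 0.1, -0.1]
width: 4.9
grasp_force: 30.0
shift [ 0.0008 -0.0029  0.196 ] turn [ 0.0026 -0.     -0.0028] | pos [510.5 -62.4  71.2] t 5.35 w 4.9
```

```bash
python3 - <<'E'
from h import *
im=get_image("wrist");cv2.imwrite("pics/w2.png",im[:,:,::-1])
E
```

```text
(no output)
```

View pics/w2.png

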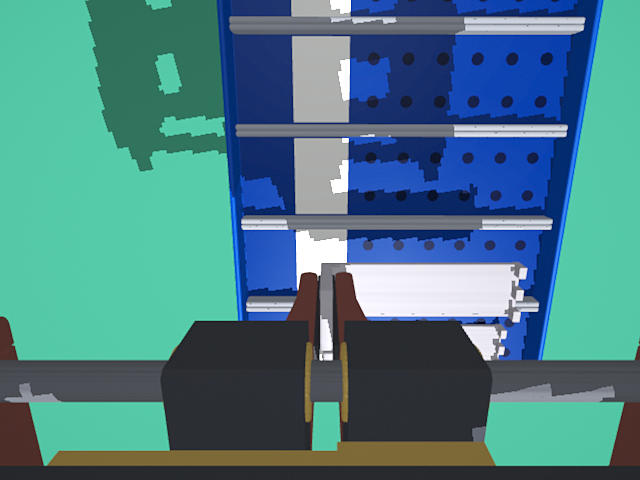

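The blade hangs level over the second lane from the right, with its lug over the pale pad at about (325,290). Lowering it now.

```bash
python3 -m jog '0 -.003 .08 0 0 0 1; 0 -.003 .15 0 0 0 1; 0 -.003 .18 0 0 0 1; 0 -.003 .19 0 0 0 1; 0 -.003 .196 0 0 0 1; 0 -.003 .2 0 0 0 1; 0 -.003 .203 0 0 0 1; 0 -.003 .203 0 0 0 1'; python3 -m jog '0 0 0 0 0 0 1; 0 0 0 0 0 0 .6; 0 0 0 0 0 0 .32; 0 0 0 0 0 0 .32; 0 0 0 0 0 0 .32; 0 0 0 0 0 0 .32; 0 0 -.1 0 0 0 .32;0 0 -.35 0 0 0 .32'; python3 g.py 601 268.4 100 -0.9
```

```text
t: 6.2
ee_pos: [509.4, -61.6, 30.5]
orientation: [2.393, 2.035, 0.001]
ft_force: [0.2, 0.7, 1.6]
width: 4.7
grasp_force: 30.0
t: 7.0
ee_pos: [506.4, -61.2, 97.6]
orientation: [-2.389, -2.031, 0.008]
ft_force: [0.9, -0.8, -0.0]
width: 30.1
grasp_force: 0.0
shift [ 1.7027  0.2021 -0.0137] turn [-0.0152 -0.0009 -0.2781] | pos [506.4 -61.2  97.6] t 7.0 w 30.1
```

```bash
python3 -m jog '1 .12 -.02 0 0 -.2 .32; 1 .12 -.02 0 0 -.2 .32; 1 .12 -.02 0 0 -.2 .32; 1 .12 -.02 0 0 -.2 .32; 1 .12 -.02 0 0 -.2 .32; 1 .12 -.02 0 0 -.2 .32; 1 .12 -.02 0 0 -.2 .32'; python3 g.py 601 268.4 100 -0.9
```

```text
t: 7.7
ee_pos: [564.1, 131.0, 103.7]
orientation: [-2.283, -2.157, 0.002]
ft_force: [-0.1, 0.2, 0.3]
width: 29.7
grasp_force: 0.0
shift [0.6962 0.1451 0.0179] turn [-0.0026  0.001  -0.0786] | pos [564.1 131.  103.7] t 7.7 w 29.7
```

```bash
python3 -m jog '.696 .145 .02 0 0 -.079 .32; .696 .145 .02 0 0 -.079 .32; .696 .145 .02 0 0 -.079 .32; .696 .145 .02 0 0 -.079 .32; .696 .145 .02 0 0 -.079 .32; .696 .145 .02 0 0 -.079 .32; .696 .145 .02 0 0 -.079 .32'; python3 - <<'E'
from h import *
c=cam("wrist");im=get_image("wrist")
im=im[:,:,::-1].copy()
p=(601,268.4);a=np.radians(-.9)
W=np.array([[p[0]+np.cos(a)*X-np.sin(a)*Y,p[1]+np.sin(a)*X+np.cos(a)*Y,Z] for X,Y,Z in[(-2.5,-13,32),(-2.5,13,32),(2.5,-13,32),(2.5,13,32),(72.5,13,3),(72.5,-13,3)]])
for u in w2px(c,W): cv2.circle(im,tuple(int(round(v)) for v in u),3,(0,0,255),1)
cv2.imwrite("pics/w3.png",im)
E
python3 g.py 601 268.4 24 -0.9
```

```text
t: 8.4
ee_pos: [601.5, 267.1, 100.0]
orientation: [-2.24, -2.202, 0.002]
ft_force: [-0.8, -0.2, -1.2]
width: 30.1
grasp_force: 0.0
shift [ 0.0048 -0.0028  0.3805] turn [-0.0012  0.0007 -0.0028] | pos [601.6 267.4 100.1] t 8.45 w 30.2
```

View pics/w3.png

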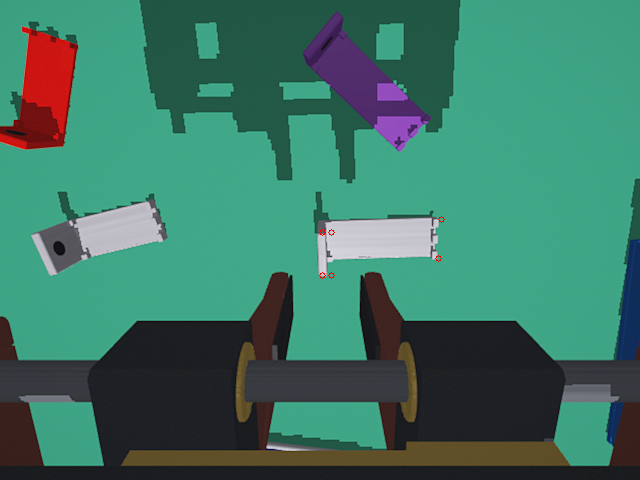

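The 75 blade sits under the jaws with its lug at (323,250), within about 2 mm and 2° of the estimate. The purple decoy (370,85) is clear of the gripper.

```bash
python3 -m jog '.003 -.005 .2 0 0 0 .32; .003 -.005 .3 0 0 0 .32; .003 -.005 .381 0 0 0 .32; .003 -.005 .381 0 0 0 .32; .003 -.005 .381 0 0 0 .32; .003 -.005 .381 0 0 0 1; .003 -.005 .381 0 0 0 1; .003 -.005 .381 0 0 0 1' && python3 -m jog '0 0 0 0 0 0 1; 0 0 0 0 0 0 1; 0 0 0 0 0 0 1; 0 0 -.2 0 0 0 1; 0 0 -.38 0 0 0 1; 0 0 -.38 0 0 0 1; 0 0 -.38 0 0 0 1'; python3 g.py 517.5 -16.3 100 -9.2
```

```text
t: 9.25
ee_pos: [601.2, 270.1, 24.8]
orientation: [2.238, 2.204, 0.002]
ft_force: [0.8, -0.6, 0.1]
width: 9.3
grasp_force: 0.2
t: 9.95
ee_pos: [601.1, 270.0, 100.6]
orientation: [2.238, 2.204, 0.002]
ft_force: [-0.2, 0.2, -1.6]
width: 4.9
grasp_force: 30.0
shift [-1.4379e+00 -3.9620e-01  1.4000e-03] turn [ 0.0026 -0.0014  0.2777] | pos [601.1 270.  100.6] t 9.95 w 4.9
```

```bash
python3 -m jog '-.25 -.07 0 0 0 .05 1; -.5 -.14 0 0 0 .1 1; -.75 -.2 0 0 0 .15 1; -1 -.28 0 0 0 .2 1; -1 -.28 0 0 0 .2 1; -1 -.28 0 0 0 .2 1; -1 -.28 0 0 0 .2 1'; python3 g.py 517.7 -15 70 -9.2
```

```text
t: 10.65
ee_pos: [542.0, 71.3, 99.2]
orientation: [-2.35, -2.084, 0.0]
ft_force: [0.7, -0.1, -0.6]
width: 4.8
grasp_force: 30.0
shift [-0.443  -0.0687  0.1461] turn [-0.001  -0.0002  0.0776] | pos [542.   71.3  99.2] t 10.65 w 4.8
```

```bash
python3 -m jog '-.2 -.03 .04 0 0 .04 1; -.443 -.069 .1 0 0 .078 1; -.443 -.069 .146 0 0 .078 1; -.443 -.069 .146 0 0 .078 1; -.443 -.069 .146 0 0 .078 1; -.443 -.069 .146 0 0 .078 1; -.443 -.069 .146 0 0 .078 1'; python3 g.py 517.7 -15 31.6 -9.2
```

```text
t: 11.35
ee_pos: [518.2, -14.4, 71.1]
orientation: [2.39, 2.038, 0.001]
ft_force: [0.2, -0.5, -0.7]
width: 4.8
grasp_force: 30.0
shift [-0.0036 -0.002   0.1973] turn [ 0.0019 -0.0004  0.0034] | pos [518.2 -14.4  71.1] t 11.35 w 4.8
```

```bash
python3 -m jog '-.002 -.002 .08 0 0 0 1; -.002 -.002 .15 0 0 0 1; -.002 -.002 .18 0 0 0 1; -.002 -.002 .19 0 0 0 1; -.002 -.002 .195 0 0 0 1; -.002 -.002 .198 0 0 0 1; -.002 -.002 .2 0 0 0 1; -.002 -.002 .2 0 0 0 1'; python3 -m jog '0 0 0 0 0 0 1; 0 0 0 0 0 0 .6; 0 0 0 0 0 0 .32; 0 0 0 0 0 0 .32; 0 0 0 0 0 0 .32; 0 0 0 0 0 0 .32; 0 0 -.1 0 0 0 .32;0 0 -.35 0 0 0 .32'; python3 g.py 441.5 270.5 100 12.8
```

```text
t: 12.15
ee_pos: [516.8, -15.8, 31.5]
orientation: [-2.393, -2.036, -0.0]
ft_force: [-3.2, 0.3, 6.9]
width: 4.6
grasp_force: 30.0
t: 12.95
ee_pos: [514.2, -15.7, 98.2]
orientation: [-2.388, -2.032, 0.009]
ft_force: [0.4, 0.5, 1.1]
width: 30.1
grasp_force: 0.0
shift [ 1.3546 -0.5879 -0.0056] turn [-0.0155 -0.0013 -0.7337] | pos [514.2 -15.7  98.2] t 12.95 w 30.1
```

```bash
python3 -m jog '1 -.43 -.02 0 0 -.53 .32; 1 -.43 -.02 0 0 -.53 .32; 1 -.43 -.02 0 0 -.53 .32; 1 -.43 -.02 0 0 -.53 .32; 1 -.43 -.02 0 0 -.53 .32; 1 -.43 -.02 0 0 -.53 .32; 1 -.43 -.02 0 0 -.53 .32'; python3 g.py 441.5 270.5 100 12.8
```

```text
t: 13.65
ee_pos: [464.0, 195.3, 104.6]
orientation: [2.086, 2.349, -0.0]
ft_force: [0.1, -0.2, 0.6]
width: 30.1
grasp_force: 0.0
shift [ 0.3867 -0.0674  0.023 ] turn [-0.0003  0.0004 -0.2012] | pos [464.  195.3 104.6] t 13.65 w 30.1
```

```bash
python3 -m jog '.387 -.067 .023 0 0 -.201 .32; .387 -.067 .023 0 0 -.201 .32; .387 -.067 .023 0 0 -.201 .32; .387 -.067 .023 0 0 -.201 .32; .387 -.067 .023 0 0 -.201 .32; .387 -.067 .023 0 0 -.201 .32; .387 -.067 .023 0 0 -.201 .32'; python3 - <<'E'
from h import *
c=cam("wrist");im=get_image("wrist")
im=im[:,:,::-1].copy()
p=(441.5,270.5);a=np.radians(12.8)
W=np.array([[p[0]+np.cos(a)*X-np.sin(a)*Y,p[1]+np.sin(a)*X+np.cos(a)*Y,Z] for X,Y,Z in[(-2.5,-13,32),(-2.5,13,32),(2.5,-13,32),(2.5,13,32),(57.5,13,3),(57.5,-13,3)]])
for u in w2px(c,W): cv2.circle(im,tuple(int(round(v)) for v in u),3,(0,0,255),1)
cv2.imwrite("pics/w4.png",im)
E
python3 g.py 441.5 270.5 24 12.8
```

```text
t: 14.35
ee_pos: [442.2, 269.7, 100.1]
orientation: [1.964, 2.452, -0.0]
ft_force: [-0.2, 0.3, -0.4]
width: 29.7
grasp_force: 0.0
shift [ 0.0036 -0.0023  0.3807] turn [ 0.      0.0001 -0.005 ] | pos [442.1 269.9 100.1] t 14.4 w 29.6
```

View pics/w4.png

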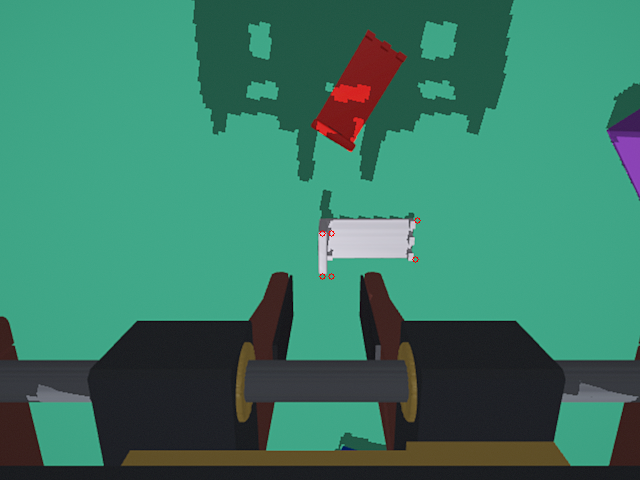

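The 60 blade sits under the jaws with its lug at (323,252), matching the estimate. The red decoy (360,90) is clear of the gripper.

```bash
python3 -m jog '.002 -.006 .2 0 0 0 .32; .002 -.006 .3 0 0 0 .32; .002 -.006 .381 0 0 0 .32; .002 -.006 .381 0 0 0 .32; .002 -.006 .381 0 0 0 .32; .002 -.006 .381 0 0 0 1; .002 -.006 .381 0 0 0 1; .002 -.006 .381 0 0 0 1' && python3 -m jog '0 0 0 0 0 0 1; 0 0 0 0 0 0 1; 0 0 0 0 0 0 1; 0 0 -.2 0 0 0 1; 0 0 -.38 0 0 0 1; 0 0 -.38 0 0 0 1; 0 0 -.38 0 0 0 1'; python3 g.py 525.3 32 100 -9.2
```

```text
t: 15.2
ee_pos: [441.0, 271.0, 24.7]
orientation: [1.961, 2.453, 0.002]
ft_force: [-0.3, -0.0, 0.2]
width: 9.5
grasp_force: 0.0
t: 15.9
ee_pos: [440.8, 270.9, 100.4]
orientation: [1.961, 2.453, 0.003]
ft_force: [-0.3, -0.2, -0.1]
width: 4.7
grasp_force: 30.0
shift [-1.2584  0.1488  0.0018] turn [ 0.0031 -0.0017  0.7307] | pos [440.8 270.9 100.4] t 15.9 w 4.7
```

```bash
python3 -m jog '-.25 .03 0 0 0 .15 1; -.5 .06 0 0 0 .3 1; -.75 .09 0 0 0 .45 1; -1 .12 0 0 0 .6 1; -1 .12 0 0 0 .6 1; -1 .12 0 0 0 .6 1; -1 .12 0 0 0 .6 1'; python3 g.py 525.3 31.5 70 -9.2
```

```text
t: 16.6
ee_pos: [506.9, 81.5, 98.9]
orientation: [-2.319, -2.117, 0.003]
ft_force: [0.2, -0.1, -1.0]
width: 4.9
grasp_force: 30.0
shift [-0.2406  0.1148  0.1442] turn [-0.0041  0.0007  0.1324] | pos [506.9  81.5  98.9] t 16.6 w 4.9
```

```bash
python3 -m jog '-.12 .06 .05 0 0 .07 1; -.241 .115 .1 0 0 .132 1; -.241 .115 .144 0 0 .132 1; -.241 .115 .144 0 0 .132 1; -.241 .115 .144 0 0 .132 1; -.241 .115 .144 0 0 .132 1; -.241 .115 .144 0 0 .132 1'; python3 g.py 525.3 31.5 31.7 -9.2
```

```text
t: 17.3
ee_pos: [526.4, 31.7, 71.5]
orientation: [2.391, 2.037, 0.001]
ft_force: [0.1, 0.7, -0.5]
width: 4.8
grasp_force: 30.0
shift [-0.0019 -0.0056  0.199 ] turn [ 0.001  -0.0003  0.0014] | pos [526.4  31.7  71.5] t 17.3 w 4.8
```

```bash
python3 -m jog '0 -.003 .08 0 0 0 1; 0 -.003 .15 0 0 0 1; 0 -.003 .18 0 0 0 1; 0 -.003 .19 0 0 0 1; 0 -.003 .195 0 0 0 1; 0 -.003 .198 0 0 0 1; 0 -.003 .2 0 0 0 1; 0 -.003 .2 0 0 0 1'; python3 -m jog '0 0 0 0 0 0 1; 0 0 0 0 0 0 .6; 0 0 0 0 0 0 .32; 0 0 0 0 0 0 .32; 0 0 0 0 0 0 .32; 0 0 0 0 0 0 .32; 0 0 -.1 0 0 0 .32;0 0 -.35 0 0 0 .32'; python3 g.py 477.5 -287.4 100 -7.6
```

```text
t: 18.1
ee_pos: [526.1, 30.9, 31.5]
orientation: [2.393, 2.035, 0.001]
ft_force: [-0.7, 0.1, 1.6]
width: 4.7
grasp_force: 30.0
t: 18.9
ee_pos: [523.0, 30.8, 98.5]
orientation: [-2.389, -2.032, 0.01]
ft_force: [0.4, 0.2, -0.1]
width: 29.9
grasp_force: 0.0
shift [-1.6069  0.0311 -0.0051] turn [-0.0153  0.0028 -0.0547] | pos [523.   30.8  98.5] t 18.9 w 29.9
```

```bash
python3 -m jog '-1 .02 -.01 0 0 -.05 .32; -1 .02 -.01 0 0 -.05 .32; -1 .02 -.01 0 0 -.05 .32; -1 .02 -.01 0 0 -.05 .32; -1 .02 -.01 0 0 -.05 .32; -1 .02 -.01 0 0 -.05 .32; -1 .02 -.01 0 0 -.05 .32'; python3 g.py 477.5 -287.4 100 -7.6
```

```text
t: 19.6
ee_pos: [497.5, -166.3, 102.9]
orientation: [-2.365, -2.067, 0.0]
ft_force: [0.1, 1.0, 0.6]
width: 30.1
grasp_force: 0.0
shift [-0.6137 -0.0179  0.0145] turn [-0.0011 -0.0006 -0.0039] | pos [ 497.5 -166.3  102.9] t 19.6 w 30.1
```

```bash
python3 -m jog '-.614 -.018 .015 0 0 0 .32; -.614 -.018 .015 0 0 0 .32; -.614 -.018 .015 0 0 0 .32; -.614 -.018 .015 0 0 0 .32; -.614 -.018 .015 0 0 0 .32; -.614 -.018 .015 0 0 0 .32; -.614 -.018 .015 0 0 0 .32'; python3 - <<'E'
from h import *
c=cam("wrist");im=get_image("wrist")
im=im[:,:,::-1].copy()
p=(477.5,-287.4);a=np.radians(-7.6)
W=np.array([[p[0]+np.cos(a)*X-np.sin(a)*Y,p[1]+np.sin(a)*X+np.cos(a)*Y,Z] for X,Y,Z in[(-2.5,-13,32),(-2.5,13,32),(2.5,-13,32),(2.5,13,32),(42.5,13,3),(42.5,-13,3)]])
for u in w2px(c,W): cv2.circle(im,tuple(int(round(v)) for v in u),3,(0,0,255),1)
cv2.imwrite("pics/w5.png",im)
E
python3 g.py 477.5 -287.4 24 -7.6
```

```text
t: 20.3
ee_pos: [477.9, -286.6, 100.0]
orientation: [-2.364, -2.069, 0.0]
ft_force: [0.7, -0.2, -0.9]
width: 29.9
grasp_force: 0.0
shift [-0.0028 -0.0016  0.3805] turn [-0.0005 -0.0004 -0.001 ] | pos [ 477.9 -286.9  100.1] t 20.35 w 29.7
```

View pics/w5.png

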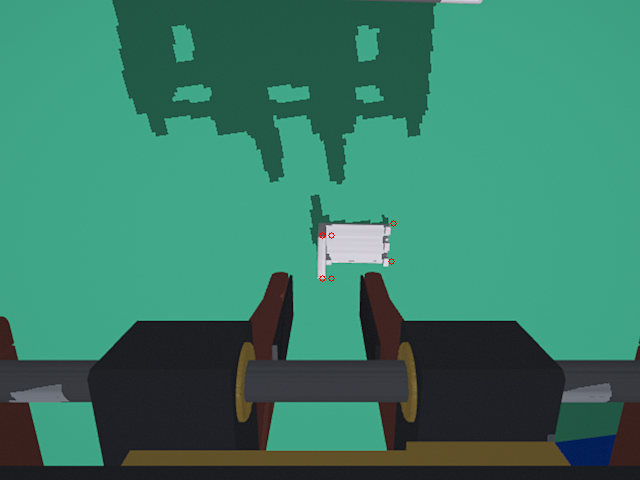

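The 45 blade sits under the jaws with its lug at (322,252), about 2 mm nearer the robot than estimated.

```bash
python3 -m jog '-.001 -.009 .2 0 0 0 .32; -.001 -.009 .3 0 0 0 .32; -.001 -.009 .381 0 0 0 .32; -.001 -.009 .381 0 0 0 .32; -.001 -.009 .381 0 0 0 .32; -.001 -.009 .381 0 0 0 1; -.001 -.009 .381 0 0 0 1; -.001 -.009 .381 0 0 0 1' && python3 -m jog '0 0 0 0 0 0 1; 0 0 0 0 0 0 1; 0 0 0 0 0 0 1; 0 0 -.2 0 0 0 1; 0 0 -.4 0 0 0 1; 0 0 -.4 0 0 0 1; 0 0 -.4 0 0 0 1'; python3 g.py 532.9 78.5 100 -9.2
```

```text
t: 21.15
ee_pos: [476.2, -288.6, 24.7]
orientation: [2.365, 2.065, 0.001]
ft_force: [1.1, 0.4, 0.2]
width: 9.4
grasp_force: 0.0
t: 21.85
ee_pos: [476.1, -288.5, 104.6]
orientation: [2.365, 2.065, 0.001]
ft_force: [-0.9, 0.4, -0.4]
width: 5.0
grasp_force: 30.0
shift [1.8566 0.034  0.0216] turn [0.0035 0.0015 0.0486] | pos [ 476.1 -288.5  104.6] t 21.85 w 5.0
```

```bash
python3 -m jog '.25 0 0 0 0 0 1; .5 .01 0 0 0 0 1; .75 .02 0 0 0 .03 1; 1 .02 0 0 0 .03 1; 1 .02 0 0 0 .03 1; 1 .02 0 0 0 .03 1; 1 .02 0 0 0 .03 1'; python3 g.py 532.7 77.4 100 -9.2
```

```text
t: 22.55
ee_pos: [506.0, -91.1, 103.0]
orientation: [-2.382, -2.047, 0.002]
ft_force: [0.6, -0.3, 0.0]
width: 4.6
grasp_force: 30.0
shift [0.8532 0.0051 0.0147] turn [-0.0033  0.0002  0.018 ] | pos [506.  -91.1 103. ] t 22.55 w 4.6
```

```bash
python3 -m jog '.25 0 .01 0 0 .018 1; .5 .005 .015 0 0 .018 1; .7 .005 .015 0 0 .018 1; .853 .005 .05 0 0 .018 1; .853 .005 .1 0 0 .018 1; .853 .005 .15 0 0 .018 1; .853 .005 .15 0 0 .018 1; .853 .005 .15 0 0 .018 1'; python3 g.py 532.7 77.4 31.7 -9.2
```

```text
t: 23.35
ee_pos: [532.8, 76.2, 73.3]
orientation: [-2.394, -2.033, 0.002]
ft_force: [-0.0, -0.9, -0.0]
width: 5.1
grasp_force: 30.0
shift [ 0.0059 -0.0014  0.2082] turn [-0.0027  0.001  -0.0039] | pos [532.8  76.2  73.3] t 23.35 w 5.1
```

```bash
python3 -m jog '.004 0 .08 0 0 0 1; .004 0 .15 0 0 0 1; .004 0 .185 0 0 0 1; .004 0 .198 0 0 0 1; .004 0 .203 0 0 0 1; .004 0 .206 0 0 0 1; .004 0 .209 0 0 0 1; .004 0 .209 0 0 0 1'; python3 -m jog '0 0 0 0 0 0 1; 0 0 0 0 0 0 .6; 0 0 0 0 0 0 .32; 0 0 0 0 0 0 .32; 0 0 0 0 0 0 .32; 0 0 0 0 0 0 .32; 0 0 -.1 0 0 0 .32;0 0 -.4 0 0 0 .32';  python3 -m jog '0 -.3 -.3 0 0 0 .32;0 -.6 -.4 0 0 0 .32; 0 -.9 -.5 0 0 0 .32; 0 -.9 -.5 0 0 0 .32; 0 -.9 -.5 0 0 0 .32; 0 -.9 -.5 0 0 0 .32; 0 -.9 -.5 0 0 0 .32'
python3 - <<'E'
from h import *
im=get_image("top")[:,:,::-1]
ms=outline_of("blade_75","top")
cv2.imwrite("pics/t2.png",cv2.resize(im[205:335,270:440],None,fx=4.6,fy=4.6,interpolation=cv2.INTER_CUBIC))
c=cam("top");P0=np.array([517.5,-16.3]);a=np.radians(-9.2);u=np.array([np.cos(a),np.sin(a)]);v=np.array([-u[1],u[0]])
for k,L in((-2,105),(-1,90),(0,75),(1,60),(2,45)):
    p=P0+48*k*v+(L/2-2.5)*u;uv=w2px(c,[*p,8])[0]
    for r in ms:
        m=r["mask"]
        if np.hypot(*(np.argwhere(m).mean(0)[::-1]-uv))<10:
            q,i=fit(c,L,m.astype(float),(*p,a),7);d=q[:2]-(L/2-2.5)*np.array([np.cos(q[2]),np.sin(q[2])])-P0-48*k*v
            print(L,"lug off pad centre along/across",(d@u).round(1),(d@v).round(1),"yaw rel",np.degrees(q[2]-a).round(1),round(i,3));break
    else: print(L,"none")
E
```

```text
t: 24.15
ee_pos: [533.6, 78.8, 32.4]
orientation: [2.392, 2.037, 0.001]
ft_force: [-0.7, -0.2, -0.5]
width: 4.7
grasp_force: 30.0
t: 24.95
ee_pos: [530.5, 78.3, 99.5]
orientation: [-2.389, -2.034, 0.011]
ft_force: [1.1, -0.5, 0.2]
width: 30.0
grasp_force: 0.0
t: 25.65
ee_pos: [357.1, 107.6, 202.3]
orientation: [2.391, 2.036, 0.003]
ft_force: [-0.4, -0.6, 0.4]
width: 30.1
grasp_force: 0.0
105 lug off pad centre along/across 4.0 -4.0 yaw rel -0.8 0.939
90 lug off pad centre along/across 1.3 1.2 yaw rel 0.7 0.914
75 lug off pad centre along/across 1.6 -2.4 yaw rel 0.8 0.894
60 lug off pad centre along/across 3.4 -0.3 yaw rel 0.8 0.881
45 lug off pad centre along/across 3.1 2.0 yaw rel -1.0 0.937
```

View pics/t2.png

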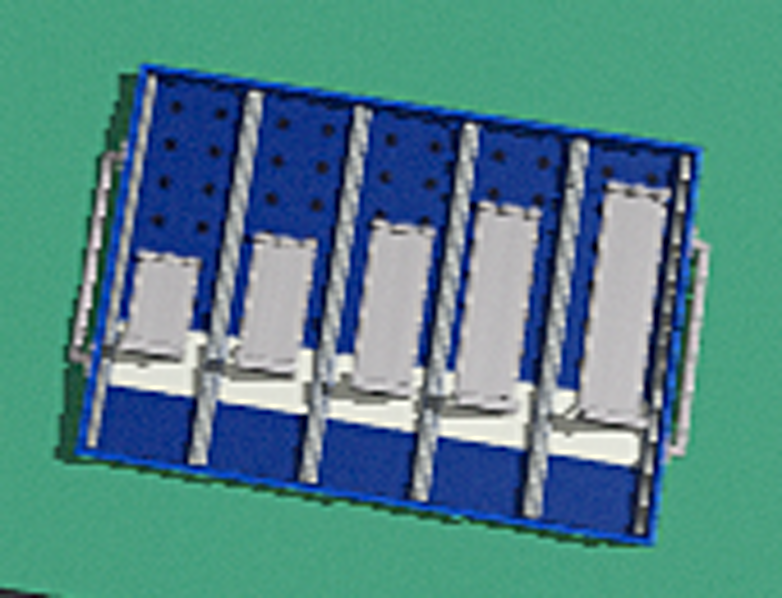

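The five blades lie in order from longest (right) to shortest (left), flat and straight. Each lug is on its pale pad, within 4 mm of the centre.

```bash
python3 -c "
from workcell import *
print(close_job())"
```

```text
the job is handed in; nothing more can be done
None
```

The job is handed in: the row now runs 105, 90, 75, 60, 45 from right to left, each new blade flat and straight in its lane with its lug on the pale pad (within 4 mm of centre, 1° of straight), set down gently in about 26 s, and the mallet and look-alikes were left alone.

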